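# Shut, pin and hold a chocolate mould for filling

### The arm

A 7-joint arm with a two-finger parallel gripper is mounted at the origin on a cart in front of the work surface, level with it; the furniture and walls round the work are solid. World frame = base frame: x ahead of the robot, y to its left, z up, the work surface at z = 0. Lengths are in mm, angles in rad, forces in N, time in s.
With the tool pointing down it reaches from about 425 to 875 mm from the base axis. Payload 9.9 kg.
Tool frame: the origin (TCP) lies between the finger pads, 19 mm behind the fingertips; this is the grasp point; z points along the fingers, y is the line along which they close (so a half turn about z gives the same grasp; the last joint's range is limited). The gripper opens to 85 mm and grips with 20 to 120 N. Pads are 22 mm wide; open, the fingers measure 114 mm over their backs; the gripper's body (76 mm by 85 mm) begins 54 mm behind the grasp point. The pads swing forward as they close: fully open they stand 13 mm farther back than shut.
Start: joints at [-1.294, 0.576, 0.025, 1.437, -0.015, 1.129, -0.057], TCP at [238.284, 631.546, 249.989] pointing down, gripper open.
Joint ranges: [-2.76, 2.76], [-0.34, 2.15], [-1.52, 1.57], [0.19, 2.46], [-1.09, 4.23], [0.17, 1.99], [-2.82, 2.82]. Speed limits (rad/s): [2.22, 2.22, 3.01, 3.01, 3.14, 3.14, 3.14].

### API

Orientations are given as a 3x3 rotation matrix whose columns are the frame's x, y, z axes.
In Python, from bench import manip gives the robot as it stands.
- The arm moves only by the tool arm_command, never from a script. Its argument "rows" is a list of rows, each a list of 3 entries, a list of its own where there are three numbers: the turn, a rotation vector about the tool's x, y, z in degrees, then the shift along the tool's x, y, z in cm, then the opening in per cent of the stroke, from 0 (shut) to 100 (fully open). In form: [[[wx, wy, wz], [x, y, z], fingers], ...]. A call has 1 to 8 rows; each row shifts and turns the commanded pose from where the row before left it, along the tool's axes as they then stand; what a row does not reach is not made up. A row lasts 1/8 s, in which the tool goes at most 62.5 mm and 10.7 degrees, less where a joint would pass 70% of its speed; a pose out of reach is approached as far as the arm can. A call with a gripper value outside its range is refused whole. The fingers move at their own pace and stop on an object; the grip force is fixed at half the most. Time passes only in rows, so rows that do not move let the fingers close. It gives the time, the measured TCP pose, the force, the opening and the grip force at its end, in the units of the state.
- manip.read_state(): the state, without advancing time (a new reading comes with each control period).
- manip.read_camera(name): name is "scene" or "top" or "wrist"; returns a dict with "img" (400x640x3 uint8, blue, green, red), "fx", "fy", "cx", "cy" (pixels), "R" (3x3) and "t" (3): a world point X has camera coordinates R X + t; the wrist camera has in their place "mount" (4x4, takes a point from camera to tool coordinates, whose origin is the TCP and whose axes are the flange's). Camera axes: x right, y down, z forward; pixel columns grow to the right and rows downward; lengths in mm; the calibration is good to about 2 mm. A picture is of the moment at which its call begins: read the wrist's pose just before it. There is no depth.
- manip.hand_in(): hands the job in; it is judged then, once.
Trained networks look in a picture, given as the dict that the camera call returned (one of the last four; its "shot" number tells which), for a name from the list of things; names that differ only in an ending like _2 or _b are one class to them, and where a whole thing is asked for, a point or a joint stands for the part that bears it (a point fixed in the world has none). Each returns a list of dicts, best first, with "confidence" (0 to 1); they miss things now and then, are a little off and sometimes report something else, mostly with a low value. They report only what shows in the picture. A call takes as long as a camera call.
- manip.masks_of(picture, name): "mask" (400x640 bool, what is visible of it).
- manip.tip_of(picture, name): "point" ([x, y, z] in mm, in the coordinates of the camera as it stood for that picture, good to about 4 mm: a listed point, or the origin of a listed thing).
The state is a dict: "t": time; "q": joint angles; "qd": joint speeds; "effort": joint torques, N m; "ee_pos": TCP position; "ee_rot": TCP orientation; "ft_force": force on the tool from outside, world axes, zero at the start; "torque": the same for the moment, N m; "opening": opening from 0.0 (shut) to 1.0 (fully open); "grip_force": force on a finger pad.
Only numpy, scipy, OpenCV 4.12 (cv2) and the standard library are available. Lean on these libraries where they do the work, as an engineer would, in place of code of your own. Each camera call takes 0.05 s, during which the arm holds its last target. There are 200 camera calls.

### The job

Get the two-part chocolate mould ready for filling: swing its lid fully shut, push the red-handled locking pin through the aligned holes of the two ears and the lid's lug until its handle meets the ear, and let go of the pin. Then press down with the fingertips on the black rubber pad in the middle of the lid and finish while still pressing, so that the halves stay pressed shut. Leave the mug, the tin and the onion where they stand.

Things in the scene. Friction and masses are not known exactly. Their poses are not given: they have to be found in the camera images.
- mould: Fixed mould base: blue block 112 (x) x 136 (y) mm, top (four round cavities) at z = 39. Origin: centre of its underside, on the worktop; -x is its front (robot side), z up. On the front stand two blue ears, 12 mm thick in y, 25 in x, up to z = 77 mm, outer faces at y = +22 and -22, 20 mm apart; each has a 13 mm square through-hole along y at x = -68, z = 64 mm
- mould_lid (a joint): Lid angle, rad: 0 = fully shut (stop), grows as it opens upward and away from the robot, to 1.5. White plate 110 (x) x 136 (y) x 10 mm, hinge along the mould's y at the far side. Stiff hinge: it stays where it is left; about 3 N at the front edge closes it. Shut, its top is at z = 50 mm, its front edge at mould x = -55 mm
- lid_lug (a point): Centre of the 13 mm square hole (along y) in the white lug on the middle of the lid's front edge, moves with the lid. Lug 16 mm thick in y, 25 in x; it drops between the ears and, lid fully shut, its hole is in line with theirs and its top at z = 77 mm
- mould_hinge (a point): Point on the lid's hinge axis, mid-width: mould x = +61, z = 40 mm
- mould_hole (a point): Middle of the line of holes: mould x = -68, y = 0, z = 64 mm; the holes run along the mould's y axis and the pin may enter from either end
- lid_pad (a point): Centre of the top of the rubber pad (30 x 44 mm, 3 mm high) in the middle of the lid's outer face; moves with the lid, z along the outer face's normal. 61 mm from the hinge line along the lid. Shut, it is 53 mm above the worktop
- pin: Loose locking pin, 60 g, lying on the worktop. x runs along it to the tip, z up; origin on its underside. Steel shank 10 x 10 mm square, x = -22 to +32 mm (last 6 mm tapered), z = 0 to 10. Red handle x = -52 to -22, 12 mm wide in y, z = 0 to 30 mm (undersides flush), gripped across y from above. Starts with its tip pointing to the robot's left, +-35 degrees
- pin_mid (a point): Point on the shank's centre line, 22 mm from the handle's face, 5 mm above the pin's underside: it meets mould_hole when the handle's face touches an ear
- tin: Small green tin, diameter 58, 72 mm high, a bystander; origin under its centre. It and the pin flank the mould: one left, one right, either way round
- mug: White patterned mug, 82 x 112 x 94 mm, a bystander; origin on its underside
- onion: Red onion, about 63 x 59 x 66 mm, a bystander; origin on its underside

How it is judged:
By the outcome, as a careful person would: the job done as asked, in the order asked, and still so for the second after the job is handed in, while the arm keeps its last pose, push and grip.
It also fails if it takes over 61 s, if anything falls off the work surface, if the arm or the gripper's body presses on something with over 40 N, if the wrist force passes 120 N, or if a joint passes its speed limit or range.

## Working session

There is one attempt and no reset: what is moved stays moved. The work goes in short steps, Python scripts to look and compute and a tool call to move; the robot and the scene stay as the last step left them, time stands still between calls to the robot, and variables do not carry over. Pictures are saved under pics/ and viewed, at most 10 in all, crops included, and the job is handed in when it is done.

Besides the shell and the picture viewer there is one more tool, called after ">>>" as name([rows], argument=value, ...), one row to a line, values as JSON. arm_command: Moves the arm, as the interface text tells. Its arguments: {"type":"object","properties":{"rows":{"type":"array","items":{"type":"array"}}},"required":["rows"]}

```bash
mkdir -p pics
cat > h.py <<'E'
import numpy as np, cv2
from bench import manip
np.set_printoptions(precision=2,suppress=True)
def cam(name,save=None):
    s=manip.read_state(); p=manip.read_camera(name)
    if name=="wrist":
        M=np.array(p["mount"]); R=np.array(s["ee_rot"]);
        A=R@M[:3,:3]; b=R@M[:3,3]+np.array(s["ee_pos"])
    else:
        Rc=np.array(p["R"]); A=Rc.T; b=-Rc.T@np.array(p["t"])
    p["A"],p["b"]=A,b
    if save: cv2.imwrite("pics/"+save,p["img"])
    return p
def tip(p,n,k=1):
    r=[]
    for d in manip.tip_of(p,n)[:k]:
        r.append((round(d["confidence"],2),p["A"]@np.array(d["point"])+p["b"]))
    return r
def px(p,X):
    c=p["A"].T@(np.array(X,float)-p["b"]); return np.array([p["fx"]*c[0]/c[2]+p["cx"],p["fy"]*c[1]/c[2]+p["cy"]])
def onz(p,u,v,z):
    d=p["A"]@np.array([(u-p["cx"])/p["fx"],(v-p["cy"])/p["fy"],1]); return p["b"]+d*(z-p["b"][2])/d[2]
E
python3 - <<'E'
from h import *
s=manip.read_state(); print(s["t"],s["ee_pos"],np.array(s["ee_rot"]),s["opening"])
for c in ["scene","top"]:
    p=cam(c,c+"0.png"); print(c,p["b"])
    for n in ["mould","mould_lid","lid_lug","mould_hinge","mould_hole","lid_pad","pin","pin_mid","tin","mug","onion"]:
        print(n,tip(p,n,2))
E
```

```text
0.0 [238.14 631.14 249.17] [[-0.94  0.35 -0.  ]
 [ 0.35  0.94 -0.  ]
 [-0.   -0.   -1.  ]] 0.9983239149565034
scene [963.96 744.59 456.72]
mould [(0.76, array([515.88,  29.08,   3.49]))]Traceback (most recent call last):
  File "<stdin>", line 6, in <module>
  File "h.py", line 16, in tip
    for d in manip.tip_of(p,n)[:k]:
             ~~~~~~~~~~~~^^^^^
ValueError: it knows: lid_lug, lid_pad, mould, mould_hinge, mould_hole, mug, onion, pin, pin_mid, tin
```

```bash
python3 -c "
import cv2,numpy as np
a=cv2.imread('pics/scene0.png');b=cv2.imread('pics/top0.png');cv2.imwrite('pics/both0.png',cv2.resize(np.vstack([a,b]),(480,600)))"
```

```text
[ WARN:0@0.011] global loadsave.cpp:275 findDecoder imread_('pics/top0.png'): can't open/read file: check file path/integrity
Traceback (most recent call last):
ValueError: all the input arrays must have same number of dimensions, but the array at index 0 has 3 dimension(s) and the array at index 1 has 2 dimension(s)
```

View pics/scene0.png

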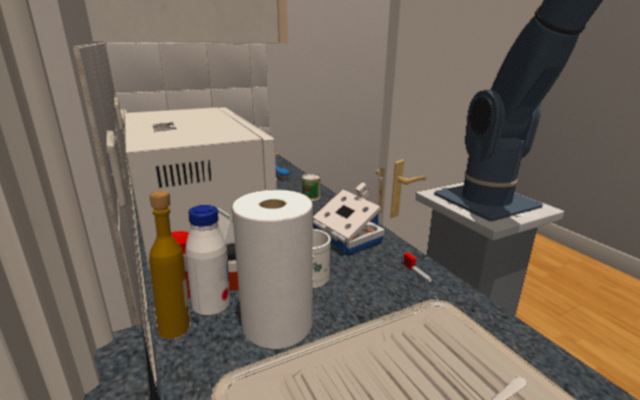

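The scene picture shows the mould with its lid half open at about (350,220). The pin, red handle at (410,260) and tip at (430,278), is on the mould's left, and the tin at (312,187) is on its right.

Run:
```python
from h import *
for c in ["scene","top"]:
    p=cam(c,c+"1.png"); print(c,p["b"])
    for n in ["mould","lid_lug","mould_hinge","mould_hole","lid_pad","pin","pin_mid","tin","mug","onion"]:
        print(n,tip(p,n,1), [px(p,x[1]) for x in tip(p,n,1)])
```

```text
scene [963.96 744.59 456.72]
mould [(0.73, array([518.21,  27.11,   0.92]))] [array([348.12, 238.78])]
lid_lug [(0.94, array([479.47,  22.53, 128.41]))] [array([362.62, 188.45])]
mould_hinge [(0.6, array([578.34,  34.47,  42.73]))] [array([328.66, 229.96])]
mould_hole [(0.91, array([450.08,  13.32,  63.96]))] [array([369.12, 209.05])]
lid_pad [(0.74, array([534.58,  29.41,  83.95]))] [array([343.96, 210.16])]
pin [(0.88, array([461.29, 233.23,  -1.42]))] [array([420.54, 275.66])]
pin_mid [(0.63, array([464.82, 234.91,   6.84]))] [array([420.19, 273.18])]
tin [(0.9, array([ 479.83, -259.76,    2.02]))] [array([312.3 , 197.13])]
mug [(0.76, array([684.89, 148.77,  -0.24]))] [array([308.84, 281.71])]
onion [(0.74, array([481.4 ,  21.24, 129.04]))] [array([361.68, 188.17])]
top [ 499.89  -39.28 1357.69]
mould [(0.81, array([523.57,  24.14,   4.97]))] [array([283.85, 215.59])]
lid_lug [(0.86, array([485.36,  13.43, 122.99]))] [array([285.55, 230.96])]
mould_hinge [(0.56, array([582.24,  32.77,  42.12]))] [array([280.5 , 191.99])]
mould_hole [(0.68, array([452.47,  14.98,  65.36]))] [array([285.49, 244.03])]
lid_pad [(0.57, array([538.91,  26.5 ,  84.33]))] [array([281.58, 208.66])]
pin [(0.53, array([465.98, 233.94,   0.77]))] [array([201.89, 235.54])]
pin_mid [(0.47, array([467.87, 227.45,   2.95]))] [array([204.28, 234.89])]
tin [(0.75, array([ 487.99, -265.95,   -0.11]))] [array([394.66, 232.49])]
mug [(0.68, array([684.01, 146.57,   6.09]))] [array([238.68, 152.48])]
onion [(0.77, array([ 646.7 , -299.44,   -0.67]))] [array([408.6 , 172.43])]
```

View pics/top1.png

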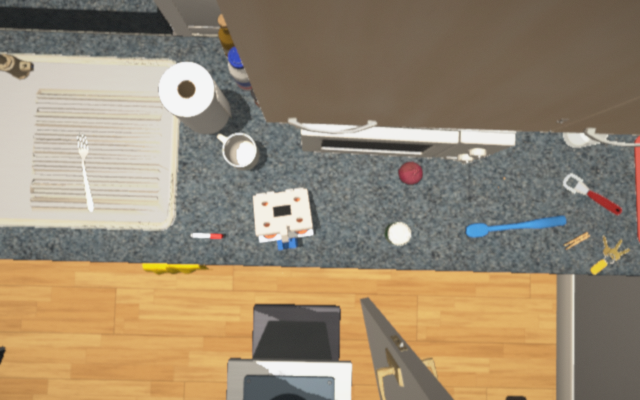

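The top view has +x up and +y to the left. The mould is at (283,215), yawed about 8°. The pin is at (206,236) with its red handle on the right and its tip pointing +y, so it can go in from the right ear without being turned. The plan is to move near the mould and check with the wrist camera.

>>> arm_command([
  [[0, 0, 10.3], [0, 0, 0], 0],
  [[0, 0, 10.3], [0, 0, 0], 0],
  [[0, 0, 10.3], [0, 0, 0], 0],
  [[0, 0, 10.3], [0, 0, 0], 0],
  [[0, 0, 10.3], [0, 0, 0], 0],
  [[0, 0, 10.3], [0, 0, 0], 0],
  [[0, 0, 0], [-5, 1.7, 0], 0],
  [[0, 0, 0], [-5, 1.7, 0], 0],
])

```text
t: 3.2
ee_pos: [285.3, 535.9, 249.7]
ee_rot: [[-0.132, 0.991, 0.0], [0.991, 0.132, -0.0], [-0.0, 0.0, -1.0]]
ft_force: [0.0, -0.2, 0.4]
opening: -0.002
grip_force: 0.0
```

>>> arm_command([
  [[0, 0, 0], [-5.5, 1.8, 0], 0],
  [[0, 0, 0], [-5.5, 1.8, 0], 0],
  [[0, 0, 0], [-5.5, 1.8, 0], 0],
  [[0, 0, 0], [-5.5, 1.8, 0], 0],
  [[0, 0, 0], [-5.5, 1.8, 0], 0],
  [[0, 0, 0], [-5.5, 1.8, 0], 0],
  [[0, 0, 0], [-5, 1.8, 0], 0],
  [[0, 0, 0], [0, 0, 0], 0],
])

```text
t: 4.2
ee_pos: [461.6, 172.3, 250.5]
ee_rot: [[-0.124, 0.992, 0.002], [0.992, 0.124, -0.001], [-0.001, 0.001, -1.0]]
ft_force: [-0.8, 0.9, -0.0]
opening: 0.001
grip_force: 0.0
```

Run:
```python
from h import *
s=manip.read_state(); print(s["t"],s["ee_pos"],np.array(s["ee_rot"]),s["opening"],np.array(s["q"]))
p=cam("wrist","w1.png"); print(p["b"],p["A"])
for n in ["mould","lid_lug","mould_hinge","mould_hole","lid_pad","pin","pin_mid"]:
    t=tip(p,n); print(n,t,[px(p,x[1]) for x in t])
```

```text
4.2 [461.56 172.28 250.52] [[-0.12  0.99  0.  ]
 [ 0.99  0.12 -0.  ]
 [-0.    0.   -1.  ]] 0.0009245132336838223 [-0.76  0.33  0.41  1.92 -0.16  0.93 -0.15]
[451.63 248.96 373.96] [[ 0.99  0.12  0.04]
 [ 0.12 -0.95 -0.3 ]
 [ 0.    0.3  -0.95]]
mould [(0.8, array([519.71,  26.32,  -2.37]))] [array([347.04, 267.61])]
lid_lug [(0.76, array([480.73,  24.21, 121.92]))] [array([321.6 , 326.55])]
mould_hinge [(0.66, array([584.5 ,  32.77,  38.61]))] [array([396.99, 284.58])]
mould_hole [] []
lid_pad [] []
pin [(0.63, array([468.27, 233.57,  -3.21]))] [array([331.83, 122.69])]
pin_mid [(0.98, array([465.17, 232.57,   3.17]))] [array([329.49, 123.43])]
```

View pics/w1.png

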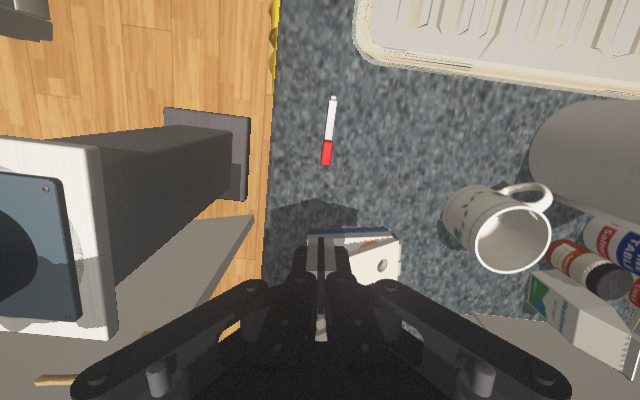

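The wrist view shows the pin with its handle end at (325,165) and its tip at (333,97). The gripper hides most of the mould. The three cameras agree on the mould at about (519,25) with yaw about 0.147, so I'm going over the pad.

>>> arm_command([
  [[0, 0, -1.3], [-5.1, 1.8, 0], 0],
  [[0, 0, 0], [-5.1, 1.8, 0], 0],
  [[0, 0, 0], [-5.1, 1.8, 0], 0],
  [[0, 0, 0], [0, 0, 5], 0],
  [[0, 0, 0], [0, 0, 5], 0],
  [[0, 0, 0], [0, 0, 2], 0],
  [[0, 0, 0], [0, 0, 1], 0],
  [[0, 0, 0], [0, 0, 0], 0],
])

```text
t: 5.6
ee_pos: [535.6, 33.5, 119.9]
ee_rot: [[-0.154, 0.988, -0.0], [0.988, 0.154, -0.0], [-0.0, -0.0, -1.0]]
ft_force: [0.4, -0.8, -0.1]
opening: -0.001
grip_force: 0.0
```

Run:
```python
from h import *
s=manip.read_state(); print(s["t"],s["ee_pos"],np.array(s["ee_rot"]))
p=cam("wrist")
w=p["img"].astype(int)
# pin pose: red handle & shank
red=(w[...,2]>150)&(w[...,1]<80)&(w[...,0]<80)
n,l,st,c=cv2.connectedComponentsWithStats(red.astype(np.uint8)); print([(st[i].tolist(),c[i]) for i in range(1,n) if st[i][4]>60])
for m in manip.masks_of(p,"pin")[:1]:
    m_=m["mask"]; ys,xs=np.nonzero(m_); print(m["confidence"],xs.min(),xs.max(),ys.min(),ys.max(), xs[ys==ys.min()].mean(), xs[ys==ys.max()].mean())
    pts=[]
    P=np.array([onz(p,x,y,10) for x,y in zip(xs,ys)])[:,:2]
    print(cv2.fitLine(P.astype(np.float32),cv2.DIST_L2,0,.01,.01).ravel(),P[ys.argmin()],P[ys.argmax()])
for n in ["pin","pin_mid"]: print(n,tip(p,n))
p=cam("scene","s2.png")
i=p["img"][140:290,260:480]; cv2.imwrite("pics/s2c.png",cv2.resize(i,None,fx=3.5,fy=3.5))
```

```text
5.6 [535.56  33.51 119.93] [[-0.15  0.99 -0.  ]
 [ 0.99  0.15 -0.  ]
 [-0.   -0.   -1.  ]]
[]
pin []
pin_mid []
```

View pics/s2c.png

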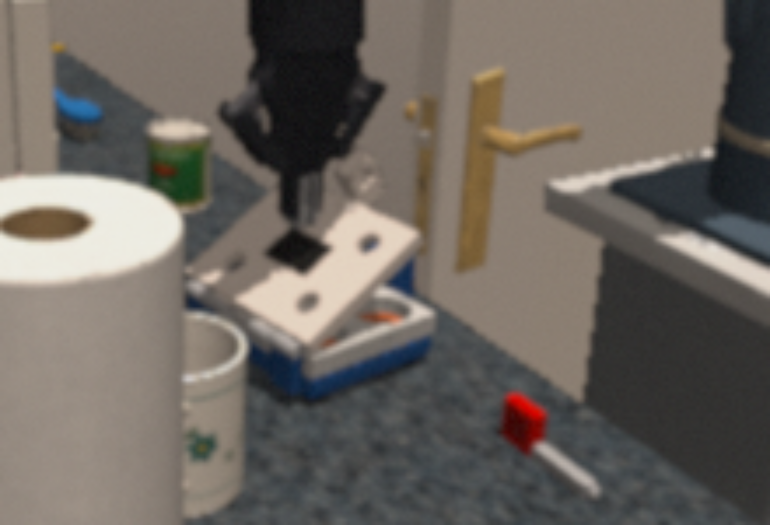

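The crop shows the closed fingers right above the black pad, with the lid still half open and the lug clear of the gripper. Now I push down along the arc.

>>> arm_command([
  [[0, 0, 0], [-0.6, 0, 1.5], 0],
  [[0, 0, 0], [0, 0, 0.5], 0],
  [[0, 0, 0], [0, -0.3, 0.6], 0],
  [[0, 0, 0], [0, -0.3, 0.6], 0],
  [[0, 0, 0], [0, -0.3, 0.6], 0],
  [[0, 0, 0], [0, -0.2, 0.5], 0],
  [[0, 0, 0], [0, -0.1, 0.4], 0],
  [[0, 0, 0], [0, 0, 0], 0],
])

```text
t: 6.85
ee_pos: [524.1, 25.6, 72.6]
ee_rot: [[-0.154, 0.988, -0.001], [0.988, 0.154, 0.0], [0.0, -0.001, -1.0]]
ft_force: [-0.5, 0.8, 1.2]
opening: -0.003
grip_force: 0.0
```

>>> arm_command([
  [[0, 0, 0], [0, 0, 0.1], 0],
  [[0, 0, 0], [0, 0, 0], 0],
])

```text
t: 7.1
ee_pos: [524.5, 25.5, 72.0]
ee_rot: [[-0.154, 0.988, -0.0], [0.988, 0.154, 0.0], [0.0, -0.0, -1.0]]
ft_force: [-0.1, -0.3, -0.0]
opening: -0.003
grip_force: 0.0
```

>>> arm_command([
  [[0, 0, 0], [0, 0, 0.1], 0],
  [[0, 0, 0], [0, 0, 0], 0],
])

```text
t: 7.35
ee_pos: [524.6, 25.5, 71.7]
ee_rot: [[-0.153, 0.988, 0.0], [0.988, 0.153, 0.001], [0.0, 0.0, -1.0]]
ft_force: [-2.0, 0.6, 11.8]
opening: -0.002
grip_force: 5.9
```

>>> arm_command([
  [[0, 0, 0], [0, 0, 0.1], 0],
  [[0, 0, 0], [0, 0, 0], 0],
])

```text
t: 7.6
ee_pos: [524.6, 25.5, 71.6]
ee_rot: [[-0.153, 0.988, 0.001], [0.988, 0.153, 0.001], [0.001, 0.001, -1.0]]
ft_force: [-6.2, 1.6, 25.6]
opening: -0.001
grip_force: 12.6
```

The lid is shut against its stop: 26 N, and the fingertips are at z = 52.6. Next I go to look at the pin.

>>> arm_command([
  [[0, 0, 0], [0, 0, -5], 0],
  [[0, 0, 0], [0, 0, -5], 0],
  [[0, 0, 0], [5, -1.5, 0], 50],
  [[0, 0, 0], [5, -1.5, 0], 50],
  [[0, 0, 0], [4.3, -1.3, 0], 50],
  [[0, 0, 0], [0, 0, 0], 50],
])

```text
t: 8.35
ee_pos: [458.5, 163.7, 169.9]
ee_rot: [[-0.16, 0.987, -0.001], [0.987, 0.16, 0.001], [0.001, -0.001, -1.0]]
ft_force: [0.3, -0.4, 1.1]
opening: 0.502
grip_force: 0.0
```

Run:
```python
from h import *
s=manip.read_state(); print(s["t"],s["ee_pos"],np.array(s["ee_rot"]),s["opening"])
p=cam("wrist","w3.png")
w=p["img"].astype(int)
red=(w[...,2]>120)&(w[...,1]<70)&(w[...,0]<70)
n,l,st,c=cv2.connectedComponentsWithStats(red.astype(np.uint8)); print([(st[i].tolist(),c[i]) for i in range(1,n) if st[i][4]>60])
for m in manip.masks_of(p,"pin")[:1]:
    ys,xs=np.nonzero(m["mask"]); print(m["confidence"],xs.min(),xs.max(),ys.min(),ys.max())
    P=np.array([onz(p,x,y,10) for x,y in zip(xs,ys)])[:,:2]
    k=ys<ys.min()+.5*(ys.max()-ys.min())
    print(cv2.fitLine(P[k].astype(np.float32),cv2.DIST_L2,0,.01,.01).ravel(),"tip",P[ys.argmin()],"end z30",onz(p,xs[ys==ys.max()].mean(),ys.max(),30))
for n in ["pin","pin_mid","mould_hole","lid_lug","lid_pad","mould_hinge"]: 
    t=tip(p,n);print(n,t,[px(p,x[1]) for x in t])
```

```text
8.35 [458.51 163.72 169.87] [[-0.16  0.99 -0.  ]
 [ 0.99  0.16  0.  ]
 [ 0.   -0.   -1.  ]] 0.5017720236479095
[]
0.98 326 349 85 174
[  0.01   1.   465.49 243.93] tip [463.71 264.62] end z30 [466.63 183.66  30.  ]
pin [(0.6, array([467.83, 231.05,  -4.34]))] [array([340.83, 121.8 ])]
pin_mid [(0.77, array([468.05, 229.11,   2.86]))] [array([341.19, 124.13])]
mould_hole [(0.65, array([449.27,  13.12,  64.07]))] [array([288.32, 341.9 ])]
lid_lug [(0.94, array([454.75,  16.84,  62.97]))] [array([294.28, 338.83])]
lid_pad [(0.8, array([517.53,  28.1 ,  50.25]))] [array([355.94, 328.72])]
mould_hinge [] []
```

View pics/w3.png

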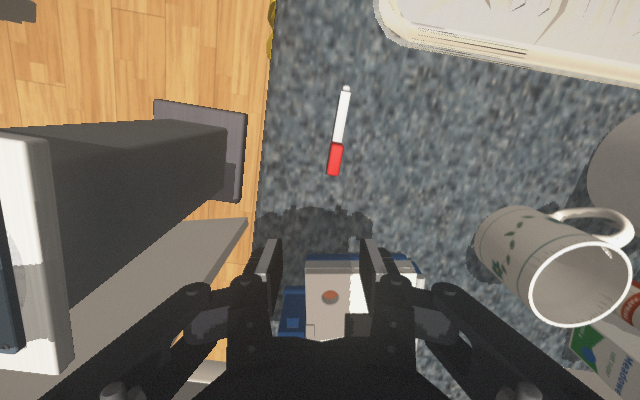

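The wrist view shows the shut lid at the bottom, around (330,300). The pin lies almost exactly along world +y, with its tip at (346,87) and handle end at (334,175). The handle centre works out at about (466,196). Grasping now.

>>> arm_command([
  [[0, 0, 9], [0, 0, 0], 50],
  [[0, 0, 0], [3.2, 0.8, 2], 50],
  [[0, 0, 0], [0, 0, 5], 50],
  [[0, 0, 0], [0, 0, 4], 50],
  [[0, 0, 0], [0, 0, 2], 50],
  [[0, 0, 0], [0, 0, 0], 50],
])

```text
t: 9.5
ee_pos: [467.7, 191.1, 38.8]
ee_rot: [[0.004, 1.0, -0.003], [1.0, -0.004, -0.001], [-0.001, -0.003, -1.0]]
ft_force: [-0.9, -0.5, 0.7]
opening: 0.497
grip_force: 0.0
```

Run:
```python
from h import *
s=manip.read_state(); print(s["t"],s["ee_pos"],np.array(s["ee_rot"]),s["opening"])
p=cam("wrist","w4.png")
for m in manip.masks_of(p,"pin")[:1]:
    ys,xs=np.nonzero(m["mask"]); print(m["confidence"],xs.min(),xs.max(),ys.min(),ys.max())
    P=np.array([onz(p,x,y,10) for x,y in zip(xs,ys)])[:,:2]
    k=ys<ys.min()+.4*(ys.max()-ys.min())
    print(cv2.fitLine(P[k].astype(np.float32),cv2.DIST_L2,0,.01,.01).ravel(),"tip",P[ys.argmin()])
for n in ["pin","pin_mid"]: 
    t=tip(p,n);print(n,t,[px(p,x[1]) for x in t])
```

```text
9.5 [467.74 191.14  38.79] [[ 0.  1. -0.]
 [ 1. -0. -0.]
 [-0. -0. -1.]] 0.49740616014252675
0.86 307 330 113 274
[  0.01   1.   466.09 248.92] tip [465.14 266.25]
pin [(0.82, array([465.51, 231.59,  -2.2 ]))] [array([317.56, 173.64])]
pin_mid [(0.56, array([467.33, 231.38,   4.46]))] [array([320.59, 176.56])]
```

View pics/w4.png

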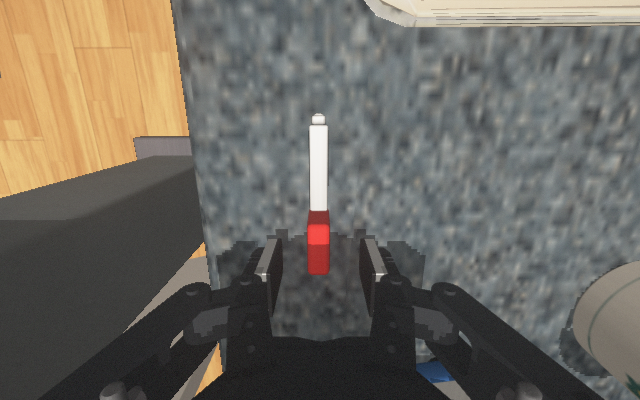

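The jaws straddle the handle, with the red handle at (318,245) and the shank running up to (318,115). After a small correction I descend and close.

>>> arm_command([
  [[0, 0, 0], [0.5, -0.2, 0.8], 50],
  [[0, 0, 0], [0, 0, 0.8], 50],
  [[0, 0, 0], [0, 0, 0], 0],
  [[0, 0, 0], [0, 0, 0], 0],
  [[0, 0, 0], [0, 0, 0], 0],
  [[0, 0, 0], [0, 0, 0], 0],
])

```text
t: 10.45
ee_pos: [466.3, 197.1, 24.1]
ee_rot: [[0.003, 1.0, 0.0], [1.0, -0.003, -0.0], [-0.0, 0.0, -1.0]]
ft_force: [1.1, -0.8, -0.9]
opening: 0.134
grip_force: 58.5
```

Gripped: 11.4 mm opening at 58 N, TCP 24 mm above the pin's underside. I carry it over to the right side of the mould.

>>> arm_command([
  [[0, 0, 0], [0, 0, -2], 0],
  [[0, 0, 0], [0, 0, -5], 0],
  [[0, 0, 0], [0, 0, -5], 0],
  [[0, 0, 0], [-5, 0, -2], 0],
  [[0, 0, 0], [-5, 0, 0], 0],
  [[0, 0, 0], [-5, 0, 0], 0],
  [[0, 0, 0], [-5, 0, 0], 0],
  [[0, 0, 0], [-5, 0, 0], 0],
])

```text
t: 11.45
ee_pos: [465.3, -54.4, 164.2]
ee_rot: [[0.003, 1.0, 0.0], [1.0, -0.003, 0.0], [0.0, 0.0, -1.0]]
ft_force: [1.0, -0.4, -0.9]
opening: 0.127
grip_force: 58.5
```

>>> arm_command([
  [[0, 0, -4.2], [-4, 0, 0], 0],
  [[0, 0, -4.2], [0, 0, 2], 0],
  [[0, 0, 0], [0, 0, 0], 0],
  [[0, 0, 0], [0, 0, 0], 0],
])

```text
t: 11.95
ee_pos: [465.5, -92.5, 144.3]
ee_rot: [[-0.142, 0.99, -0.0], [0.99, 0.142, 0.0], [0.0, -0.0, -1.0]]
ft_force: [-0.9, 0.9, -1.0]
opening: 0.129
grip_force: 58.6
```

Run:
```python
from h import *
s=manip.read_state(); print(s["t"],s["ee_pos"],np.array(s["ee_rot"]),s["opening"])
p=cam("wrist","w5.png")
for n in ["pin","pin_mid","mould_hole","lid_lug","lid_pad","mould_hinge","mould"]: 
    t=tip(p,n);print(n,t,[px(p,x[1]) for x in t])
i=p["img"][100:330,200:480]; cv2.imwrite("pics/w5c.png",cv2.resize(i,None,fx=2.6,fy=2.6,interpolation=cv2.INTER_CUBIC))
```

```text
11.95 [465.46 -92.51 144.33] [[-0.14  0.99 -0.  ]
 [ 0.99  0.14  0.  ]
 [ 0.   -0.   -1.  ]] 0.12866236562245617
pin [(0.62, array([459.83, -55.86, 117.37]))] [array([320.59, 185.39])]
pin_mid [(0.82, array([462.66, -60.74, 123.4 ]))] [array([324.51, 197.76])]
mould_hole [(0.77, array([448.83,  15.54,  62.6 ]))] [array([319.53,  57.85])]
lid_lug [(0.55, array([455.85,  16.56,  62.27]))] [array([330.29,  57.93])]
lid_pad [(0.75, array([518.84,  28.12,  52.82]))] [array([422.84,  56.25])]
mould_hinge [(0.77, array([582.18,  37.9 ,  39.21]))] [array([503.98,  58.49])]
mould [(0.84, array([521.76,  25.66,   1.52]))] [array([405.03,  70.45])]
```

View pics/w5c.png

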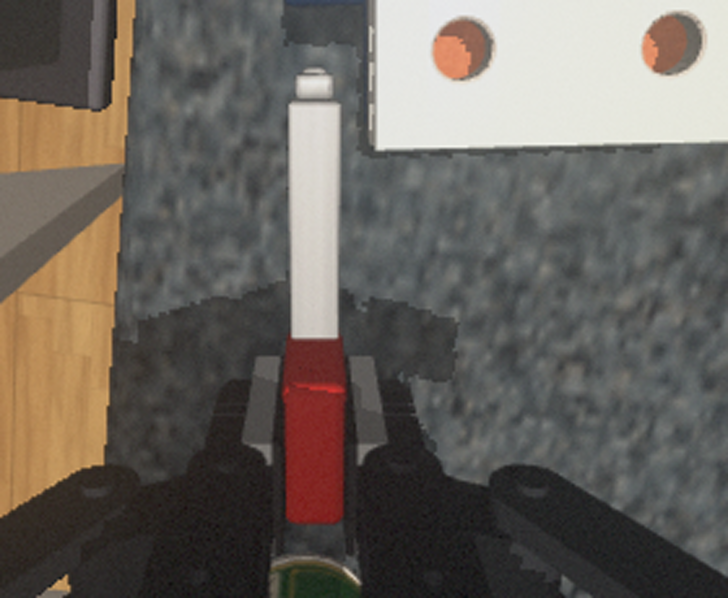

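The crop shows the pin held straight: shank tip at (315,75), handle between the pads. The lid's right edge is visible and turned only about 1.4° relative to the tool. I'll fit the mould pose from the lid's edges and overlay it.

```bash
cat > fit.py <<'E'
from h import *
import sys
name=sys.argv[1]
s=manip.read_state(); p=cam("wrist"); im=p["img"]; w=im.astype(int)
print(s["t"],s["ee_pos"],np.degrees(np.arctan2(-s["ee_rot"][0][0],s["ee_rot"][1][0])))
white=((w.min(2)>150)).astype(np.uint8); white[200:]=0
n,l,st,c=cv2.connectedComponentsWithStats(white)
k=max(range(1,n),key=lambda i:st[i][4]); print(st[k]); m=l==k
# right side edge (bottom in image): lowest white pixel by column
x0,wd=st[k][0],st[k][2]
cols=np.arange(x0+20,min(x0+wd-15,639))
E=np.array([onz(p,x,np.nonzero(m[:,x])[0].max()+.5,50)[:2] for x in cols if m[:,x].any()],np.float32)
v=cv2.fitLine(E,cv2.DIST_HUBER,0,.01,.01).ravel(); v=v if v[0]>0 else np.array([-v[0],-v[1],v[2],v[3]])
yaw=np.arctan2(v[1],v[0]); u=np.array([np.cos(yaw),np.sin(yaw)]); q=np.array([-u[1],u[0]])
ymax=st[k][1]+st[k][3]
rows=np.arange(st[k][1]+3,ymax-8)
F=np.array([onz(p,np.nonzero(m[y])[0].min()-.5,y,50)[:2] for y in rows]); print("front spread",(F@u)[::6])
f=np.median((F@u)[-35:]); e=np.median(E@q)
O=u*(f+55)+q*(e+68); print("yaw deg",np.degrees(yaw),"mould O",O,"hole",O-68*u)
def W(x,y,z): return np.r_[O+x*u+y*q,z]
def poly(P,col): cv2.polylines(im,[np.array([px(p,W(*a))*4 for a in P]).astype(np.int32).reshape(-1,1,2)],True,col,1,cv2.LINE_AA,2)
for a,b in [(-22,-10),(10,22),(-8,8)]: poly([(-80.5,a,77),(-55.5,a,77),(-55.5,b,77),(-80.5,b,77)],(0,255,255))
poly([(-55,-68,50),(55,-68,50),(55,68,50),(-55,68,50)],(0,0,255))
cv2.imwrite("pics/"+name,cv2.resize(im[0:200,220:480],None,fx=3,fy=3,interpolation=cv2.INTER_CUBIC))
for n in ["mould_hole","pin_mid"]: print(n,tip(p,n))
E
python3 fit.py f1.png
```

```text
12.35 [465.55 -92.72 144.21] 8.243202282243756
[  306     0   216   158 21876]
front spread [462.5  462.51 463.86 463.88 463.9  463.92 457.77 435.68 435.54 436.09
 435.95 463.33 464.05 464.07 464.09 463.39 462.68 462.69 462.7  462.72
 462.73 460.49 462.   460.49 460.49]
yaw deg 9.505905 mould O [518.14  27.05] hole [451.08  15.82]
mould_hole [(0.94, array([448.64,  16.44,  59.77]))]
pin_mid [(0.61, array([459.56, -62.21, 125.09]))]
```

View pics/f1.png

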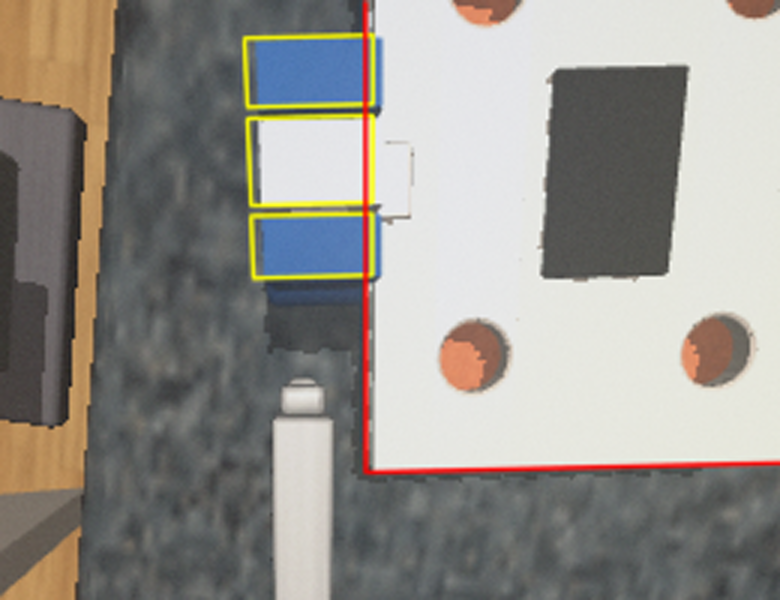

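The overlay shows lug and ears aligned with the lid shut. The ears (crop x 257–381) sit about 1 mm farther in +x than the overlay, giving a hole at about (452.1,16.0). Now I check the pin against the tool line in the same camera, for bias.

Run:
```python
from h import *
s=manip.read_state(); p=cam("wrist"); w=p["img"].astype(int); R=np.array(s["ee_rot"]);T=np.array(s["ee_pos"])
zs=T[2]-24.1+10
for y in (145,165,185,205,220):
    x=np.nonzero(w[y,290:350].min(1)>125)[0]+290
    a=[onz(p,q,y,zs) for q in (x.min()-.5,x.max()+.5)]
    print(y,x.min(),x.max(),[R.T@(b-T) for b in a])
for y in (130,):
    X=onz(p,321,y,zs-3); print("tip",R.T@(X-T))
yaw=np.radians(9.5); u=np.array([np.cos(yaw),np.sin(yaw),0]); v=np.array([-u[1],u[0],0]); H=np.array([452.1,16.0,64])
for d,z in ((-106,83.1),(-37,83.1)):
    X=H+d*v; X[2]=z; print(d,X, R.T@(X-T))
```

```text
145 311 349 [array([60.62, -5.2 , 14.1 ]), array([60.62, 13.58, 14.1 ])]
165 311 330 [array([50.88, -5.31, 14.1 ]), array([50.88,  4.53, 14.1 ])]
185 311 329 [array([40.71, -5.42, 14.1 ]), array([40.71,  4.13, 14.1 ])]
205 312 329 [array([30.09, -5.02, 14.1 ]), array([30.09,  4.23, 14.1 ])]
220 312 329 [array([21.8, -5.1, 14.1]), array([21.8,  4.3, 14.1])]
tip [67.46 -0.15 17.1 ]
-106 [469.6  -88.55  83.1 ] [ 3.65  4.75 60.93]
-37 [458.21 -20.49  83.1 ] [72.63  3.23 60.93]
```

>>> arm_command([
  [[0, 0, -1.3], [0, 0, 0], 0],
  [[0, 0, 0], [0.3, 0.5, 3], 0],
  [[0, 0, 0], [0, 0, 3.1], 0],
  [[0, 0, 0], [0, 0, 0], 0],
  [[0, 0, 0], [0, 0, 0], 0],
])

```text
t: 13.18
ee_pos: [470.1, -89.4, 83.7]
ee_rot: [[-0.165, 0.986, 0.0], [0.986, 0.165, -0.0], [-0.0, 0.0, -1.0]]
ft_force: [-0.3, 1.0, 0.2]
opening: 0.133
grip_force: 58.6
```

```bash
cat > rel.py <<'E'
from h import *
# ear/pin relative, in tool frame
s=manip.read_state(); p=cam("wrist","w6.png"); w=p["img"].astype(int); R=np.array(s["ee_rot"]);T=np.array(s["ee_pos"])
print(s["t"],T,np.degrees(np.arctan2(-R[0,0],R[1,0])))
blue=(w[...,0]>w[...,2]+60)&(w[...,0]>120); blue[260:]=False
n,l,st,c=cv2.connectedComponentsWithStats(blue.astype(np.uint8))
for i in range(1,n):
    if st[i][4]>150:
        print(st[i])
        ys=np.nonzero(l==i)[0]
        for y in np.linspace(st[i][1]+3,st[i][1]+st[i][3]-4,4).astype(int):
            x=np.nonzero(l[y]==i)[0]; print(y,[R.T@(onz(p,q,y,77)-T) for q in (x.min()-.5,x.max()+.5)])
zs=T[2]-24.1+10
for y in range(130,230,20):
    x=np.nonzero(w[y,300:340].min(1)>125)[0]+300
    if len(x): print("pin",y,[(R.T@(onz(p,q,y,zs)-T))[:2] for q in (x.min()-.5,x.max()+.5)])
E
python3 rel.py
```

```text
13.175 [470.07 -89.45  83.72] 9.520052064386752
[292   0  63   6 340]
3 [array([117.33, -11.45,   6.69]), array([117.31,  13.16,   6.7 ])]
2 [array([117.67, -11.83,   6.69]), array([117.66,  13.14,   6.7 ])]
2 [array([117.67, -11.83,   6.69]), array([117.66,  13.14,   6.7 ])]
2 [array([117.67, -11.83,   6.69]), array([117.66,  13.14,   6.7 ])]
[ 294   61   59   30 1746]
64 [array([ 95.23, -11.69,   6.69]), array([95.22, 13.1 ,  6.7 ])]
71 [array([ 92.52, -11.77,   6.69]), array([92.51, 13.19,  6.7 ])]
79 [array([ 89.39, -11.43,   6.69]), array([89.38, 13.3 ,  6.7 ])]
87 [array([ 86.2 , -11.52,   6.7 ]), array([86.2 , 12.97,  6.7 ])]
pin 130 [array([67.68, -3.68]), array([67.67,  2.96])]
pin 150 [array([58.23, -5.21]), array([58.23,  4.47])]
pin 170 [array([48.39, -5.32]), array([48.39,  4.57])]
pin 190 [array([38.11, -5.43]), array([38.11,  4.17])]
pin 210 [array([27.36, -5.03]), array([27.36,  4.27])]
```

The ear centre is 1.15 mm farther in tool +y than the pin. I correct that and insert; the total travel is about 70 mm.

>>> arm_command([
  [[0, 0, 0], [0.5, 0.12, 0.06], 0],
  [[0, 0, 0], [0.8, 0, 0], 0],
  [[0, 0, 0], [0.6, 0, 0], 0],
  [[0, 0, 0], [0.6, 0, 0], 0],
  [[0, 0, 0], [0.5, 0, 0], 0],
  [[0, 0, 0], [0, 0, 0], 0],
])

```text
t: 13.98
ee_pos: [466.0, -58.9, 82.4]
ee_rot: [[-0.166, 0.986, -0.0], [0.986, 0.166, 0.0], [0.0, -0.0, -1.0]]
ft_force: [0.2, -0.4, -1.4]
opening: 0.127
grip_force: 58.6
```

```bash
python3 rel.py | grep -v "^\["
```

```text
13.975 [466.   -58.87  82.38] 9.572118181580256
60 [array([ 96.56, -12.77,   5.39]), array([96.55, 12.09,  5.38])]
68 [array([ 93.52, -12.45,   5.39]), array([93.51, 12.18,  5.38])]
76 [array([ 90.44, -12.55,   5.39]), array([90.43, 12.28,  5.38])]
84 [array([ 87.3 , -12.64,   5.39]), array([87.29, 11.96,  5.38])]
139 [array([ 64.34, -12.46,   5.38]), array([64.34, 12.2 ,  5.38])]
145 [array([ 61.68, -12.54,   5.38]), array([61.68, 12.28,  5.38])]
151 [array([ 58.98, -12.61,   5.38]), array([58.98, 11.9 ,  5.38])]
158 [array([ 55.79, -12.71,   5.38]), array([55.79, 11.99,  5.38])]
pin 130 [array([ 67.68, -10.32]), array([67.67,  8.65])]
pin 170 [array([48.38, -5.32]), array([48.38,  4.58])]
pin 190 [array([38.1 , -5.43]), array([38.1 ,  4.18])]
pin 210 [array([27.36, -5.03]), array([27.36,  4.27])]
```

>>> arm_command([
  [[0, 0, 0], [0.5, 0, -0.06], 0],
  [[0, 0, 0], [0.7, 0, 0], 0],
  [[0, 0, 0], [0.7, 0, 0], 0],
  [[0, 0, 0], [0.7, 0, 0], 0],
  [[0, 0, 0], [0.6, 0, 0], 0],
  [[0, 0, 0], [0.3, 0, 0], 0],
  [[0, 0, 0], [0, 0, 0], 0],
])

```text
t: 14.9
ee_pos: [460.3, -24.6, 83.0]
ee_rot: [[-0.166, 0.986, -0.0], [0.986, 0.166, -0.0], [-0.0, -0.0, -1.0]]
ft_force: [-0.4, 0.5, -1.1]
opening: 0.132
grip_force: 58.6
```

```bash
python3 rel.py | grep -v "^\["
```

```text
14.9 [460.25 -24.64  83.  ] 9.552368840806
145 [array([ 61.61, -12.6 ,   6.  ]), array([61.6 , 11.88,  6.  ])]
151 [array([ 58.89, -12.67,   6.  ]), array([58.89, 11.96,  6.  ])]
157 [array([ 56.15, -12.75,   6.  ]), array([56.15, 12.04,  6.  ])]
163 [array([ 53.37, -12.37,   6.  ]), array([53.37, 12.12,  6.  ])]
211 [array([ 29.78, -12.54,   6.  ]), array([29.78, 11.81,  6.  ])]
216 [array([ 27.17, -12.61,   6.  ]), array([27.18, 11.87,  6.  ])]
221 [array([ 24.54, -12.68,   6.  ]), array([24.54, 11.94,  6.  ])]
226 [array([ 21.87, -12.75,   6.  ]), array([21.88, 12.01,  6.  ])]
pin 130 [array([67.67, -3.68]), array([67.67,  2.96])]
pin 190 [array([ 38.1 , -10.99]), array([38.11,  9.23])]
```

>>> arm_command([
  [[0, 0, 0], [0.2, 0, 0], 0],
  [[0, 0, 0], [0.2, 0, 0], 0],
  [[0, 0, 0], [0, 0, 0], 0],
])

```text
t: 15.32
ee_pos: [459.6, -20.9, 83.0]
ee_rot: [[-0.165, 0.986, 0.0], [0.986, 0.165, -0.0], [-0.0, -0.0, -1.0]]
ft_force: [0.6, -0.7, -1.4]
opening: 0.126
grip_force: 58.7
```

>>> arm_command([
  [[0, 0, 0], [0.1, 0, 0], 0],
  [[0, 0, 0], [0, 0, 0], 0],
])

```text
t: 15.58
ee_pos: [459.5, -20.8, 83.0]
ee_rot: [[-0.165, 0.986, 0.0], [0.986, 0.165, -0.001], [-0.001, 0.0, -1.0]]
ft_force: [0.9, -6.1, -2.0]
opening: 0.127
grip_force: 58.6
```

>>> arm_command([
  [[0, 0, 0], [0.1, 0, 0], 0],
  [[0, 0, 0], [0, 0, 0], 0],
])

```text
t: 15.82
ee_pos: [459.5, -20.7, 83.1]
ee_rot: [[-0.164, 0.987, 0.001], [0.987, 0.164, -0.002], [-0.002, 0.001, -1.0]]
ft_force: [0.5, -8.8, -3.2]
opening: 0.124
grip_force: 58.5
```

The handle has met the ear: 9 N reaction and the travel matches the expected value. I release and lift.

>>> arm_command([
  [[0, 0, 0], [-0.1, 0, 0], 0],
  [[0, 0, 0], [0, 0, 0], 35],
  [[0, 0, 0], [0, 0, 0], 35],
  [[0, 0, 0], [0, 0, 0], 35],
  [[0, 0, 0], [0, 0, -1.5], 35],
  [[0, 0, 0], [0, 0, -4], 35],
  [[0, 0, 0], [-3, 0, -5], 35],
  [[0, 0, 0], [0, 0, 0], 35],
])

```text
t: 16.82
ee_pos: [466.4, -51.5, 191.2]
ee_rot: [[-0.163, 0.987, 0.007], [0.987, 0.163, -0.0], [-0.002, 0.006, -1.0]]
ft_force: [0.1, 0.4, 0.3]
opening: 0.35
grip_force: 0.0
```

```bash
python3 fit.py f2.png
python3 - <<'E'
from h import *
p=cam("wrist","w7.png"); cv2.imwrite("pics/w7c.png",cv2.resize(p["img"][80:300,220:480],None,fx=2.7,fy=2.7,interpolation=cv2.INTER_CUBIC))
for n in ["pin","pin_mid","lid_pad","lid_lug"]: print(n,tip(p,n))
E
```

```text
16.825 [466.36 -51.51 191.23] 9.389352741398463
[  302    33   171   158 17994]
front spread [462.06 462.12 460.5  460.56 460.61 460.67 461.59 460.78 461.71 460.9
 462.72 462.8  444.14 435.13 435.03 434.94 463.16 463.24 463.32 462.46
 460.66 462.61 460.79 462.76 460.92]
yaw deg 9.285774 mould O [518.29  27.18] hole [451.18  16.2 ]
mould_hole [(0.94, array([446.5 ,  16.38,  62.4 ]))]
pin_mid [(0.88, array([454.57,  14.21,  60.8 ]))]
pin [(0.62, array([455.19,  14.99,  58.51]))]
pin_mid [(0.65, array([453.58,  11.96,  63.24]))]
lid_pad [(0.92, array([522.07,  29.67,  51.77]))]
lid_lug [(0.92, array([455.1 ,  16.77,  61.51]))]
```

View pics/w7c.png

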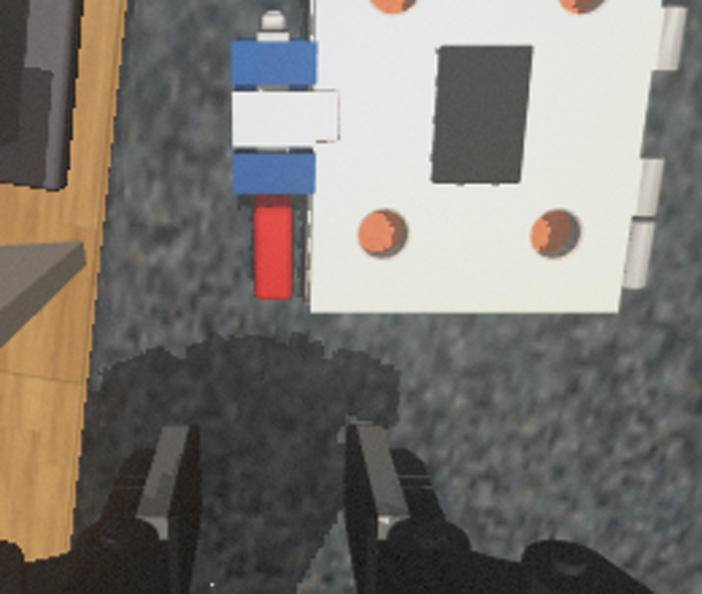

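The crop shows the pin through both ears and the lug. The red handle at (273,247) is against the near ear, the tip at (272,20) sticks out of the far ear, and the lid is shut. Now I press on the pad.

>>> arm_command([
  [[0, 0, 0], [3.45, 3.25, 0], 0],
  [[0, 0, 0], [3.45, 3.25, 0], 0],
  [[0, 0, 0], [0, 0, 4], 0],
  [[0, 0, 0], [0, 0, 4], 0],
  [[0, 0, 0], [0, 0, 2], 0],
  [[0, 0, 0], [0, 0, 1], 0],
  [[0, 0, 0], [0, 0, 0.5], 0],
  [[0, 0, 0], [0, 0, 0], 0],
])

```text
t: 18.23
ee_pos: [517.3, 29.3, 73.2]
ee_rot: [[-0.166, 0.986, 0.0], [0.986, 0.166, 0.0], [-0.0, 0.0, -1.0]]
ft_force: [-1.3, -0.7, 0.7]
opening: 0.001
grip_force: 0.0
```

>>> arm_command([
  [[0, 0, 0], [-0.2, 0.2, 0], 0],
  [[0, 0, 0], [0, 0, 0.15], 0],
  [[0, 0, 0], [0, 0, 0.1], 0],
  [[0, 0, 0], [0, 0, 0], 0],
])

```text
t: 18.73
ee_pos: [520.0, 27.6, 71.7]
ee_rot: [[-0.165, 0.986, 0.002], [0.986, 0.165, 0.001], [0.0, 0.002, -1.0]]
ft_force: [-1.9, 0.2, 14.8]
opening: -0.003
grip_force: 7.4
```

>>> arm_command([
  [[0, 0, 0], [0, 0, 0.1], 0],
  [[0, 0, 0], [0, 0, 0], 0],
  [[0, 0, 0], [0, 0, 0], 0],
])

```text
t: 19.1
ee_pos: [520.0, 27.6, 71.6]
ee_rot: [[-0.165, 0.986, 0.002], [0.986, 0.165, 0.001], [0.001, 0.003, -1.0]]
ft_force: [-5.8, 0.1, 28.0]
opening: 0.003
grip_force: 14.1
```

The fingertips are pressing at the pad's centre with 28 N and the reading is steady, so I'm handing in.

```bash
python3 -c "
from bench import manip
s=manip.read_state(); print(s['t'],s['ft_force'])
print(manip.hand_in())"
```

```text
19.1 [-5.75636713  0.12105493 27.96635841]
the job is handed in; nothing more can be done
None
```

The mould's lid is shut, the pin is through both ears and the lug with its handle against the ear and released, and the job was handed in at 19.1 s with the fingertips still pressing the pad at 28 N.

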